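# Turn a covered block of sample jars upside down into a tray

## Task

Turn the three capped sample jars out for a leak check: hold the loose metal cover tight against the wooden block on the sloping stand, turn both over together and lay them, cover underneath, flat in the low white tray. Then lift the block away so that all three jars are left standing upside down on their caps in the tray, and put the empty block down flat on the bare worktop. Lay the block down rather than let go of it high up, and leave the timer, wash bottle and flask where they are.

Things in the scene. Friction and masses are not known exactly. Their poses are not given: they have to be found in the camera images.
- stand: Fixed steel stand that holds the block sloping at 45 degrees; base 130 x 170 x 6 mm, origin: centre of its underside. Two rails, 22 mm wide, centred at y = +-64 mm, finger room between; they rise towards -x and face up and to +x (roughly the robot's right). A ledge along y, square to the rails, 41 mm deep, closes their foot; the V between is at x = +10, z = +45 mm.
- block: Loose wooden block 66 x 150 x 36 mm (x, y, z), 240 g, with three blind pockets 39 mm wide, 31 mm deep, 46 mm apart along y, a jar in each. Origin: centre of the closed bottom face; z points out of the pockets' mouths. At the start it lies on the stand's rails, z tilted 45 degrees from vertical towards the stand's +x, the +x edge down on the ledge.
- block_mouth (a point): Centre of the block's open face, 36 mm from the block's origin along its z.
- cover: Loose aluminium cover, plate 66 x 160 x 4 mm (x, y, z), 100 g, lying unfastened on the block's open face; block and cover together are 40 mm thick. End lips, 3 mm thick, reach 10 mm over the block's ends with 2 mm play; long sides plain, flush with the block. Origin: centre of the plate's face on the block; z points away from the block.
- jar_1: Squat capped glass sample jar, 36 mm diameter, 30 mm tall, 35 g, white screw cap on top, standing upright in the -y end pocket of the block. Origin: centre of the glass base; z points to the cap.
- jar_2: Squat capped glass sample jar, 36 mm diameter, 30 mm tall, 35 g, white screw cap on top, standing upright in the middle pocket of the block. Origin: centre of the glass base; z points to the cap.
- jar_3: Squat capped glass sample jar, 36 mm diameter, 30 mm tall, 35 g, white screw cap on top, standing upright in the +y end pocket of the block. Origin: centre of the glass base; z points to the cap.
- tray: Fixed low white plastic tray, 180 x 220 mm (x, y) outside, rim 12 mm high, walls 4 mm, floor 4 mm thick, standing on the worktop. Origin: centre of its underside.
- timer: Small white timer, 58 x 68 x 19 mm, lying on the worktop; a bystander. Origin: centre of its underside.
- wash_bottle: White wash bottle with a bent spout, 69 x 93 x 156 mm, standing on the worktop; a bystander. Origin: centre of its underside.
- flask: Conical glass flask, 84 mm diameter, 128 mm tall, standing on the worktop; a bystander. Origin: centre of its underside.

How it is judged:
By the outcome, as a careful person would: the job done as asked, in the order asked, and still so for the second after the job is handed in, with the robot touching nothing.
It also fails if it takes over 72 s, if anything falls off the work surface, if the arm or the gripper's body presses on something with over 40 N, if the wrist force passes 120 N, or if a joint passes its speed limit or range.

## Robot

A 6-joint arm with a two-finger parallel gripper is mounted at the origin on a cart in front of the work surface, level with it; the furniture and walls round the work are solid. World frame = base frame: x ahead of the robot, y to its left, z up, the work surface at z = 0. Lengths are in m, angles in degrees, forces in N, time in s.
With the tool pointing down it reaches from about 0.4 to 0.825 m from the base axis. Payload 7 kg.
Tool frame: the origin (TCP) lies on the centre line of the jaws, within the pads' length; the fingertips stand 8 mm ahead of it and the grasp point (between the pads) lies 11 mm behind it; z points along the fingers, y is the line along which they close (so a half turn about z gives the same grasp; the last joint's range is limited). The gripper opens to 88 mm and grips with 3 to 60 N. Pads are 19 mm wide; open, the fingers measure 130 mm over their backs; the gripper's body (78 mm by 193 mm) begins 47 mm behind the grasp point.
Start: joints at [87.668, 20.546, 0.682, 0, -70.136, -16.507], TCP at [0.218, 0.639, 0.235] pointing down, gripper open.
Joint ranges: [-176.03, 176.03], [-82.01, 121.73], [-58.28, 71.71], [-173.87, 95.51], [-174.79, -0.11], [-173.66, 173.66]. Speed limits (degrees/s): [136.94, 136.94, 172.46, 180, 180, 180].

## Interface

Orientations are given as [roll, pitch, yaw] about the fixed x, y, z axes, in that order (R = Rz(yaw) Ry(pitch) Rx(roll)).
In Python, from plant import ctrl, vision gives the robot as it stands. The module is installed in compiled form; this text tells all that it offers.
- The arm moves only by the tool move_arm, never from a script. Its argument "moves" is one flat list of numbers, 7 for each row, row after row: the finger opening in cm, from 0 to 8.76, then the shift along the tool's x, y, z in cm, then the turn, a rotation vector about the tool's x, y, z in rad. A call has 1 to 8 rows; each row shifts and turns the commanded pose from where the row before left it, along the tool's axes as they then stand; what a row does not reach is not made up. A row lasts 1/10 s, in which the tool goes at most 50 mm and 8.59 degrees, less where a joint would pass 70% of its speed; a pose out of reach is approached as far as the arm can. A call with a gripper value outside its range is refused whole. The fingers move at their own pace and stop on an object; the grip force is fixed at half the most. Time passes only in rows, so rows that do not move let the fingers close. It gives the time, the measured TCP pose, the force, the opening and the grip force at its end, in the units of the state.
- ctrl.get_obs(): the state, without advancing time (a new reading comes with each control period).
- vision.snapshot(name): name is "side" or "top"; returns (picture, depth): 384x512x3 uint8, red, green, blue; 384x512 float32, m along the optical axis (not along the pixel's ray), 0 where there is no reading.
- vision.camera_model(name): a dict with "vertical_fov" (degrees; the focal length in pixels is half the picture's height over the tangent of half this angle, whatever the lens; pixels are square), "cx", "cy" (the principal point, pixels), "cam_to_world" (4x4, takes a point from camera to world coordinates). Camera axes: x right, y down, z forward; pixel columns grow to the right and rows downward; lengths in m; the calibration is good to about 2 mm. A picture is of the moment at which its call begins. camera_model takes no time and is no camera call.
- ctrl.close_job(): hands the job in; it is judged then, once.
The state is a dict: "clock": time; "joint_pos": joint angles; "qvel": joint speeds; "tau": joint torques, N m; "tool_pos": TCP position; "orientation": TCP orientation; "force": force on the tool from outside, world axes, zero at the start; "moment": the same for the moment, N m; "opening": finger opening in m; "gripper_force": force on a finger pad.
Only numpy, scipy, OpenCV 4.12 (cv2) and the standard library are available. Lean on these libraries where they do the work, as an engineer would, in place of code of your own. Each camera call takes 0.05 s, during which the arm holds its last target. There are 200 camera calls.

## Working session

There is one attempt and no reset: what is moved stays moved. The work goes in short steps, Python scripts to look and compute and a tool call to move; the robot and the scene stay as the last step left them, time stands still between calls to the robot, and variables do not carry over. Pictures are saved under pics/ and viewed, at most 10 in all, crops included, and the job is handed in when it is done.

Besides the shell and the picture viewer there is one more tool, called after "Call:" as name(argument=value, ...) on one line, values as JSON. move_arm: Moves the arm, as the interface text tells. Its arguments: {"type":"object","properties":{"moves":{"type":"array"}},"required":["moves"]}

```bash
mkdir -p pics
cat > h.py <<'E'
import numpy as np, cv2
from plant import ctrl, vision
from scipy.spatial.transform import Rotation as R
def snap(n,save=None):
    p,d=vision.snapshot(n); m=vision.camera_model(n)
    if save: cv2.imwrite('pics/'+save,cv2.cvtColor(p,cv2.COLOR_RGB2BGR))
    f=192/np.tan(np.radians(m['vertical_fov']/2)); T=np.array(m['cam_to_world'])
    v,u=np.mgrid[:384,:512]
    P=np.stack([(u-m['cx'])/f*d,(v-m['cy'])/f*d,d],-1)@T[:3,:3].T+T[:3,3]
    P[d==0]=np.nan
    return p,d,P,f,T,m
E
python3 - <<'E'
from h import *
for n in('top','side'):
    p,d,P,f,T,m=snap(n,n+'0.png'); np.savez('/tmp/'+n,p=p,P=P); print(n,f,m['cx'],m['cy'],T.round(3).tolist(),(d==0).mean())
print(ctrl.get_obs())
E
```

```text
top 385.08619157354923 255.71294633338147 183.81865020703947 [[0.02, -0.983, 0.182, 0.286], [-1.0, -0.023, -0.013, 0.085], [0.017, -0.181, -0.983, 1.409], [0.0, 0.0, 0.0, 1.0]] 0.0038706461588541665
side 356.76553263932624 252.63663746882426 191.7817791881441 [[0.212, -0.832, 0.513, -0.055], [-0.977, -0.186, 0.103, -0.063], [0.01, -0.523, -0.852, 1.088], [0.0, 0.0, 0.0, 1.0]] 0.0038248697916666665
{'clock': 0.1, 'joint_pos': array([ 8.76687432e+01,  2.05889900e+01,  6.39916074e-01, -1.71840675e-02,
       -7.01333234e+01, -1.65068901e+01]), 'qvel': array([-0.06240241, -0.09576558,  0.05938045,  0.18300489,  0.04633066,
        0.05123928]), 'tau': array([-1.51593900e-03, -5.84161305e+01,  2.93755174e+01,  7.01574057e+00,
        1.02307118e-02, -5.73067268e-05]), 'tool_pos': array([0.21784637, 0.63845731, 0.23370614]), 'orientation': array([ 1.79916408e+02, -7.92459094e-03, -1.88439924e+01]), 'force': array([-0.45811171, -0.89212965, -0.11651389]), 'moment': array([-0.03061143,  0.01567322,  0.02312536]), 'gripper_force': 0.0, 'opening': 0.08763090639234006}
```

View pics/top0.png

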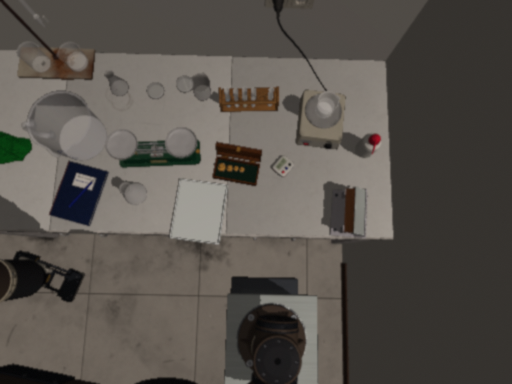

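View pics/side0.png

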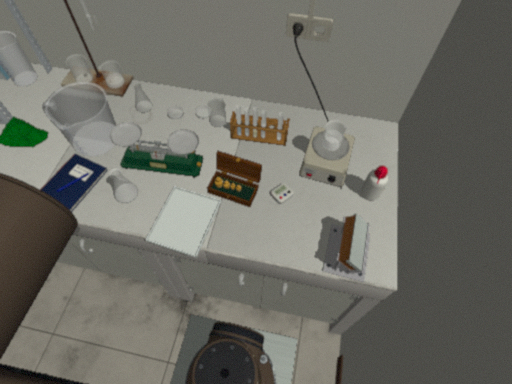

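The top view shows the stand with block and cover at about (349,210), the tray at (200,210), the timer at (283,165), the wash bottle at (372,143) and the flask at (132,190). The side view shows the same things, with the block at (350,245) and the tray at (185,222).

```bash
python3 - <<'E'
from h import *
for n,(a,b,c,d) in dict(top=(320,170,380,250),side=(315,205,380,285)).items():
    z=np.load(f'/tmp/{n}.npz');p,P=z['p'],z['P']
    c_=cv2.convertScaleAbs(cv2.resize(p[b:d,a:c,::-1],None,fx=6,fy=6,interpolation=cv2.INTER_CUBIC),alpha=1.4); cv2.imwrite(f'pics/{n}_c.png',c_[:600]) 
    print(n)
    reg=(P[...,2]>0.008)&(P[...,0]<.75)
    nl,lab,st,ce=cv2.connectedComponentsWithStats(reg.astype(np.uint8))
    for i in range(1,nl):
        if st[i,4]>60:
            Q=P[lab==i]; print(st[i],Q.min(0).round(3),Q.max(0).round(3))
    # cover plane: normals
    sub=P[b:d,a:c]; sp=p[b:d,a:c].astype(int)
    for v in range(0,d-b,6): print([(u+a,)+tuple((sub[v,u]*1000).round().astype(int)) for u in range(4,c-a,6) if sub[v,u,2]>.008])
E
python3 - <<'E'
import cv2
a=cv2.imread('pics/top_c.png');b=cv2.imread('pics/side_c.png')
h=min(len(a),len(b));cv2.imwrite('pics/both.png',cv2.hconcat([a[:h],b[:h]]))
E
```

```text
top
[  389    29   123   355 35436] [-0.132 -0.443  0.008] [ 0.75  -0.435  0.704]
[   0  108  201   60 5920] [0.583 0.273 0.008] [0.75  1.024 0.202]
[295 125  48  24 951] [ 0.676 -0.243  0.009] [ 0.75  -0.078  0.093]
[355 133  26  25 466] [ 0.636 -0.368  0.008] [ 0.72  -0.302  0.161]
[ 211  141   51   46 1583] [0.536 0.051 0.008] [0.677 0.233 0.125]
[272 155  22  22 279] [ 0.575 -0.071  0.008] [0.656 0.007 0.028]
[  49  161   58   65 2358] [0.379 0.616 0.008] [0.612 0.807 0.033]
[177 178  46  14  92] [0.51  0.19  0.008] [0.56  0.354 0.018]
[119 182  28  23 459] [0.458 0.465 0.008] [0.54  0.545 0.133]
[ 331  186   36   52 1233] [ 0.357 -0.341  0.008] [ 0.529 -0.21   0.126]
[171 196   8  35  72] [0.368 0.35  0.008] [0.492 0.369 0.019]
[   0  250   85   52 2722] [0.153 0.537 0.229] [0.286 0.726 0.594]
[ 238  304   68   80 4349] [-0.095 -0.115  0.008] [0.118 0.117 0.287]
[   0  363  100   21 1217] [0.061 0.336 0.624] [0.077 0.536 0.718]
[134 377  64   7 322] [0.079 0.164 0.707] [0.086 0.262 0.76 ]
[]
[]
[]
[(348, np.int64(520), np.int64(-252), np.int64(100)), (354, np.int64(518), np.int6
[... 4546 characters left out ...]
, np.int64(94)), (343, np.int64(369), np.int64(-249), np.int64(107)), (349, np.int64(367), np.int64(-263), np.int64(120)), (355, np.int64(378), np.int64(-284), np.int64(103)), (361, np.int64(393), np.int64(-307), np.int64(77))]
[(331, np.int64(383), np.int64(-232), np.int64(9)), (337, np.int64(368), np.int64(-242), np.int64(56)), (349, np.int64(368), np.int64(-274), np.int64(75)), (355, np.int64(363), np.int64(-286), np.int64(97)), (361, np.int64(376), np.int64(-309), np.int64(73))]
[(349, np.int64(363), np.int64(-282), np.int64(42)), (355, np.int64(360), np.int64(-297), np.int64(57)), (361, np.int64(356), np.int64(-309), np.int64(77))]
[(355, np.int64(360), np.int64(-309), np.int64(10))]
[]
```

View pics/both.png

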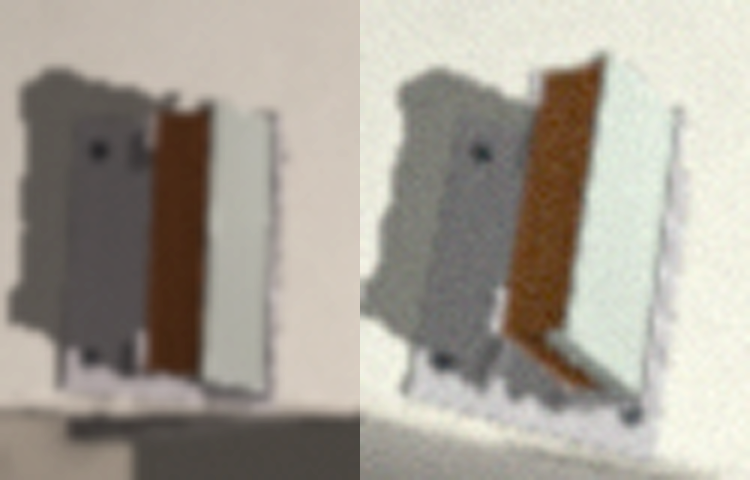

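The crop shows the long wooden face at left and the light cover at right on each panel. The long axis runs nearly along world x and the cover faces up and towards −y, as described. Next I fit the cover plane and the tray rim.

```bash
cat > m.py <<'E'
from h import *
def fitplane(Q,t=.005,it=300):
    rng=np.random.default_rng(0);best=None
    for _ in range(it):
        a,b,c=Q[rng.choice(len(Q),3,0)];n=np.cross(b-a,c-a);l=np.linalg.norm(n)
        if l<1e-6: continue
        n/=l;i=abs((Q-a)@n)<t
        if best is None or i.sum()>best.sum():best=i
    q=Q[best];c=q.mean(0);n=np.linalg.svd(q-c)[2][2];n*=np.sign(n[2]);return c,n,best
E
python3 - <<'E'
from m import *
ALL=[]
for n,(a,b,c,d) in dict(top=(320,170,375,245),side=(315,205,375,280)).items():
    z=np.load(f'/tmp/{n}.npz');p,P=z['p'].astype(int),z['P']
    s=np.zeros(P.shape[:2],bool);s[b:d,a:c]=1
    brown=s&(p[...,0]-p[...,2]>25)&(P[...,2]>.03)
    white=s&(abs(p[...,0]-p[...,2])<25)&(P[...,2]>.055)
    for nm,mk in(('brown',brown),('white',white)):
        c0,nn,i=fitplane(P[mk]);q=P[mk][i]
        az=np.degrees(np.arctan2(nn[1],nn[0]));tl=np.degrees(np.arccos(nn[2]))
        y=np.array([-np.sin(np.radians(az)),np.cos(np.radians(az)),0]);x=np.cross(y,nn)
        L=(q@y);S=q@x
        print(n,nm,len(q),c0.round(4),'az',az.round(1),'tilt',tl.round(1),'L',np.percentile(L,[1,50,99]).round(4),'S',np.percentile(S,[2,98]).round(4),'mid',(y*(np.percentile(L,1)+np.percentile(L,99))/2+x*(np.percentile(S,2)+np.percentile(S,98))/2+nn*(c0@nn)).round(4))
    # uphill ridge pts: brown/white boundary line
    t=(P[...,0]>.32)&(P[...,0]<.6)&(P[...,1]>.15)&(P[...,1]<.42)&(P[...,2]>-.02)&(P[...,2]<.03)
    g=p.mean(2); print('tray gray pctl',np.percentile(g[t],[5,25,50,75,95]))
    f=t&(P[...,2]>.007); ALL.append(P[f][:,:2])
    print(' rim',cv2.minAreaRect(P[f][:,:2].astype(np.float32)))
a=cv2.imread('pics/top0.png')[165:255,165:240];b=cv2.imread('pics/side0.png')[180:260,140:225]
f=lambda i:cv2.resize(cv2.convertScaleAbs(i,alpha=1.1),(390,468),interpolation=cv2.INTER_CUBIC)
cv2.imwrite('pics/tray.png',cv2.hconcat([f(a),f(b)]))
E
```

```text
top brown 342 [ 0.4439 -0.253   0.1057] az 86.3 tilt 45.7 L [-0.5312 -0.4584 -0.3872] S [-0.2475 -0.2167] mid [ 0.4439 -0.253   0.1057]
top white 589 [ 0.4421 -0.291   0.0972] az -93.8 tilt 43.3 L [0.3816 0.459  0.5411] S [0.0886 0.1605] mid [ 0.4432 -0.2917  0.0966]
tray gray pctl [102.03333333 133.66666667 146.33333333 156.         157.        ]
 rim ((0.46675440669059753, 0.2861214876174927), (0.26421958208084106, 0.27765944600105286), 87.32034301757812)
side brown 425 [ 0.4381 -0.254   0.1048] az 86.4 tilt 46.4 L [-0.5288 -0.4504 -0.3843] S [-0.2485 -0.2146] mid [ 0.4417 -0.2539  0.1045]
side white 762 [ 0.4357 -0.2928  0.0958] az -94.0 tilt 43.7 L [0.3801 0.4541 0.5388] S [0.088  0.1576] mid [ 0.44   -0.2931  0.0958]
tray gray pctl [123.21666667 161.66666667 175.33333333 185.66666667 187.66666667]
 rim ((0.4683309495449066, 0.259835422039032), (0.19528628885746002, 0.28445494174957275), 83.55396270751953)
```

View pics/tray.png

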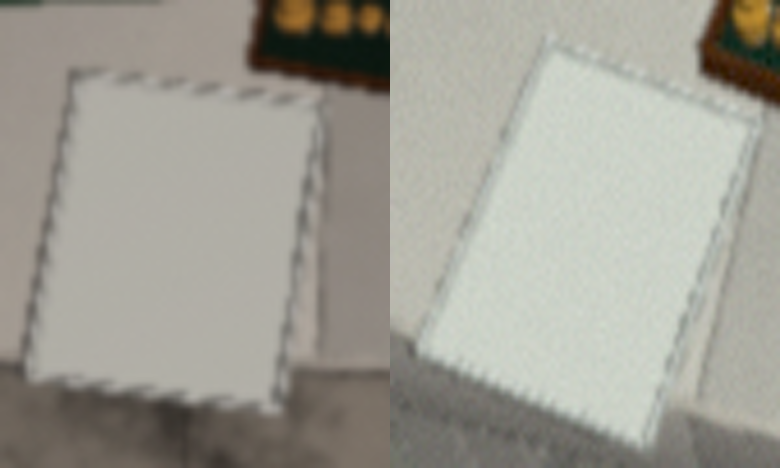

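The tray fills the crop. In full-picture pixels its corners are at about (179,179), (227,184), (170,238) and (219,243) in top, and (174,187), (220,201), (146,240) and (197,256) in side. I cast those to positions and work out the first moves.

```bash
cat >> h.py <<'E'
def ray(n,uv,z):
    m=vision.camera_model(n);f=192/np.tan(np.radians(m['vertical_fov']/2));T=np.array(m['cam_to_world'])
    d=T[:3,:3]@np.array([(uv[0]-m['cx'])/f,(uv[1]-m['cy'])/f,1]);return T[:3,3]+d*(z-T[2,3])/d[2]
def rot(yaw,th): # tool tilted th deg about its x (world x when yaw=0) from straight down; th<0 leans to -y
    return R.from_euler('z',yaw,degrees=True)*R.from_euler('x',180+th,degrees=True)
def pose():
    o=ctrl.get_obs();return R.from_euler('xyz',o['orientation'],degrees=True),np.array(o['tool_pos']),o
def togo(p,Rt,src=None):
    r,q,o=pose()
    if src: r,q=src
    rv=(r.inv()*Rt).as_rotvec()
    print('shift in present axes cm',(r.inv().apply(p-q)*100).round(2),'in target axes',(Rt.inv().apply(p-q)*100).round(2),'turn rad',rv.round(3),'deg',np.degrees(np.linalg.norm(rv)).round(1))
E
cat > plan.py <<'E'
from h import *
C=np.array([.4426,-.2783,.0821]); RG=rot(-4,-45); d=RG.apply([0,0,1])
def G(back): return C+d*(.011-.008-back)
E
python3 - <<'E'
from plan import *
for n,c in dict(top=[(178.8,178.8),(227.5,183.8),(170.4,237.7),(219.2,243.5)],side=[(174.4,186.8),(220.2,200.9),(146.5,240.2),(196.7,256.1)]).items():
    q=np.array([ray(n,k,.012)[:2] for k in c]);L=(q[0]+q[1]-q[2]-q[3])/2
    print(n,q.round(3).tolist(),'mid',q.mean(0).round(4),'L',np.linalg.norm(L).round(3),'ang',np.degrees(np.arctan2(L[1],L[0])).round(1),'W',np.linalg.norm(q[0]-q[1]).round(3))
print(RG.as_matrix().round(3))
w=np.array([.45,.3,.30]); togo(w,RG)
p=G(.13); print(p,G(0)); togo(p,RG,(RG,w))
E
```

```text
top [[0.556, 0.35], [0.541, 0.17], [0.34, 0.368], [0.323, 0.193]] mid [0.4402 0.2703] L 0.218 ang -5.3 W 0.18
side [[0.552, 0.343], [0.531, 0.169], [0.336, 0.365], [0.319, 0.19]] mid [0.4346 0.2666] L 0.215 ang -5.6 W 0.175
[[ 0.998 -0.049 -0.049]
 [-0.07  -0.705 -0.705]
 [ 0.     0.707 -0.707]]
shift in present axes cm [32.9  24.54 -6.59] in target axes [25.52 27.42 18.04] turn rad [-0.779  0.102 -0.246] deg 47.2
[ 0.44886431 -0.18871619  0.17190256] [ 0.44245202 -0.28041615  0.07997868]
shift in present axes cm [ 3.3  25.42 43.54] in target axes [ 3.3  25.42 43.54] turn rad [0. 0. 0.] deg 0.0
```

Call:
move_arm(moves=[6.4,3.8,2.8,-0.8,0,0,0,6.4,3.8,2.8,-0.8,0,0,0,6.4,3.8,2.8,-0.8,0,0,0,6.4,3.8,2.8,-0.8,0,0,0,6.4,3.8,2.8,-0.8,0,0,0,6.4,3.8,2.8,-0.8,0,0,0,6.4,3.8,2.8,-0.8,0,0,0,6.4,3.8,2.8,-0.8,0,0,0])

```text
clock: 0.9
tool_pos: [0.4339, 0.3268, 0.2988]
orientation: [180.0, 0.0, -18.8]
force: [1.2, 1.1, 0.5]
opening: 0.0639
gripper_force: 0.0
```

Run:
```python
from plan import *
r,q,o=pose();print(o['clock'],q,o['orientation'],o['joint_pos'].round(1));togo(G(.13),RG)
```

```text
0.9 [0.43390642 0.32679327 0.29878983] [ 1.79993475e+02  8.50924428e-03 -1.88213116e+01] [ 57.7   6.  -10.1  -0.  -73.9  13.5]
shift in present axes cm [18.05 48.31 12.69] in target axes [ 5.09 27.32 45.26] turn rad [-0.781  0.102 -0.245] deg 47.3
```

Call:
move_arm(moves=[6.4,0,0,0,-0.13,0.017,-0.041,6.4,0,0,0,-0.13,0.017,-0.041,6.4,0,0,0,-0.13,0.017,-0.041,6.4,0,0,0,-0.13,0.017,-0.041,6.4,0,0,0,-0.13,0.017,-0.041,6.4,0,0,0,-0.13,0.017,-0.041,6.4,0.4,2.2,3.6,0,0,0,6.4,0.4,2.2,3.6,0,0,0])

```text
clock: 1.7
tool_pos: [0.4354, 0.2467, 0.2745]
orientation: [134.6, 0.2, -3.8]
force: [-0.4, 0.1, 0.5]
opening: 0.0642
gripper_force: 0.0
```

Run:
```python
from plan import *
r,q,o=pose();print(o['clock'],q,o['orientation'],o['joint_pos'].round(1));togo(G(.13),RG)
```

```text
1.7 [0.43542989 0.24669117 0.27445785] [134.58960702   0.19120753  -3.83333717] [ 64.   23.8 -10.   15.7 -99.1  18.6]
shift in present axes cm [ 4.29 23.14 38.06] in target axes [ 4.38 23.39 37.9 ] turn rad [0.007 0.    0.004] deg 0.5
```

Call:
move_arm(moves=[6.4,0.43,2.3,3.7,0,0,0,6.4,0.43,2.3,3.7,0,0,0,6.4,0.43,2.3,3.7,0,0,0,6.4,0.43,2.3,3.7,0,0,0,6.4,0.43,2.3,3.7,0,0,0,6.4,0.43,2.3,3.7,0,0,0,6.4,0.43,2.3,3.7,0,0,0,6.4,0.43,2.3,3.7,0,0,0])

```text
clock: 2.5
tool_pos: [0.4462, -0.0961, 0.1987]
orientation: [135.1, 0.0, -3.9]
force: [0.4, 0.4, 0.6]
opening: 0.0633
gripper_force: 0.0
```

Run:
```python
from plan import *
r,q,o=pose();print(o['clock'],q,o['orientation'],o['joint_pos'].round(1));togo(G(.10),RG);togo(G(0),RG)
```

```text
2.5 [ 0.44620832 -0.09612367  0.19874955] [ 1.35067349e+02  3.80464176e-03 -3.93416255e+00] [ 38.5  11.6 -44.8  33.5 -71.   25.6]
shift in present axes cm [ 0.9   4.63 11.41] in target axes [ 0.91  4.62 11.42] turn rad [-0.001 -0.001  0.001] deg 0.1
shift in present axes cm [ 0.89  4.65 21.41] in target axes [ 0.91  4.62 21.42] turn rad [-0.001 -0.001  0.001] deg 0.1
```

Call:
move_arm(moves=[6.4,0.3,1.54,2.6,0,0,0,6.4,0.3,1.54,2.6,0,0,0,6.4,0.3,1.54,2.6,0,0,0,6.4,0,0,0,0,0,0])

```text
clock: 2.9
tool_pos: [0.4471, -0.1859, 0.1757]
orientation: [135.0, 0.1, -4.2]
force: [-0.7, 0.2, -0.0]
opening: 0.0641
gripper_force: 0.0
```

Run:
```python
from plan import *
r,q,o=pose();print(o['clock'],q,o['orientation'],o['joint_pos'].round(1));togo(G(0),RG)
p,*_=snap('side');a=p[160:300,280:420,::-1];b=snap('top')[0][130:270,280:420,::-1]
cv2.imwrite('pics/pre.png',cv2.resize(cv2.convertScaleAbs(cv2.hconcat([a.copy(),b.copy()]),alpha=1.3),(800,400),interpolation=cv2.INTER_CUBIC))
```

```text
2.9 [ 0.44708999 -0.18591727  0.17566494] [134.98627452   0.14774868  -4.18981718] [ 26.3  11.6 -50.9  43.3 -62.5  26.8]
shift in present axes cm [ 0.25 -0.08 13.45] in target axes [ 0.2  -0.08 13.45] turn rad [ 0.     0.004 -0.001] deg 0.2
```

View pics/pre.png

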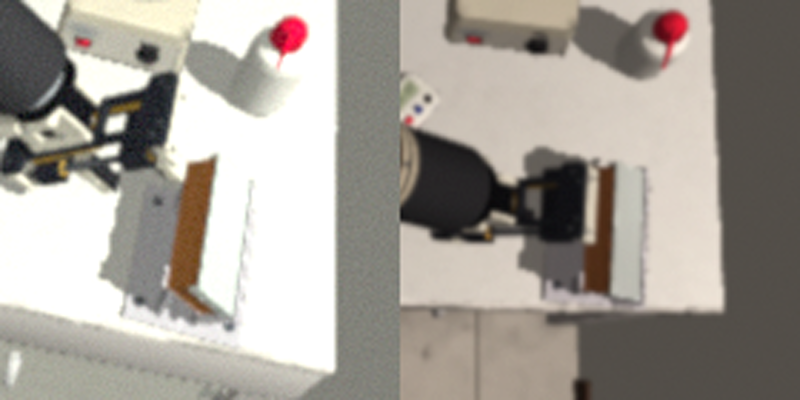

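The picture shows the gripper at 45° on the block's upper-left side with the jaws pointing at it. In the top half its apparent centre (row 205) is above the block's (row 232), so I check that with depth.

Run:
```python
from plan import *
r,q,o=pose()
for n in('top','side'):
    p,d,P,*_=snap(n)
    L=(P-q)@r.as_matrix()*100   # tool-frame cm
    m=(np.abs(L)<14).all(2)
    for lo,hi in((-2.5,1),(-5,-2.5),(-9,-5)):
        k=m&(L[...,2]>lo)&(L[...,2]<hi)&(np.abs(L[...,1])<10)
        if k.sum(): print(n,lo,hi,k.sum(),'x',np.percentile(L[k][:,0],[3,50,97]).round(1),'y',np.percentile(L[k][:,1],[3,25,50,75,97]).round(1))
```

```text
top -2.5 1 14 x [0.  0.6 1. ] y [-3.4 -3.3 -3.2 -3.1 -3. ]
top -9 -5 321 x [-3.8 -2.3  3.6] y [-7.7  0.   4.5  8.7  9.4]
side -2.5 1 119 x [-1.3 -0.8  0.7] y [-4.4 -3.4 -3.2  4.3  4.8]
side -5 -2.5 51 x [-1.3 -1.   0.9] y [-5.  -4.2 -3.6 -3.2  5. ]
side -9 -5 570 x [-4.  -2.9  2.7] y [-8.2 -3.6  4.   8.7  9.4]
```

Call:
move_arm(moves=[6.4,0.05,-0.02,2.6,0,0.002,0,6.4,0.05,-0.02,2.6,0,0.002,0,6.4,0.05,-0.02,2.6,0,0,0,6.4,0.05,-0.02,2.6,0,0,0,6.4,0,0,1.5,0,0,0,6.4,0,0,1.5,0,0,0,6.4,0,0,0,0,0,0])

```text
clock: 3.8
tool_pos: [0.4567, -0.2752, 0.086]
orientation: [135.2, 0.5, -4.4]
force: [0.0, -1.1, 0.1]
opening: 0.0639
gripper_force: 0.0
```

Run:
```python
from plan import *
r,q,o=pose();print(o['clock'],q,o['orientation'],o['force'],o['joint_pos'].round(1));togo(G(0),RG)
```

```text
3.8 [ 0.45668342 -0.27517027  0.08599507] [135.21538686   0.46220994  -4.38953024] [ 0.04292851 -1.11735957  0.08992921] [  7.1  19.8 -58.2  67.1 -48.4  16.5]
shift in present axes cm [-1.37  0.02  0.88] in target axes [-1.38  0.01  0.87] turn rad [-0.004  0.011  0.001] deg 0.6
```

Call:
move_arm(moves=[3.0,0,0,0,0,0,0,3.0,0,0,0,0,0,0,3.0,0,0,0,0,0,0,3.0,0,0,0,0,0,0,3.0,0,0,0,0,0,0,3.0,0,0,0,0,0,0])

```text
clock: 4.4
tool_pos: [0.4566, -0.2745, 0.0872]
orientation: [135.2, 0.4, -4.3]
force: [-2.0, 7.0, 5.4]
opening: 0.0399
gripper_force: 30.0
```

Call:
move_arm(moves=[3.0,0,0.2,-0.3,0,0,0,3.0,0,0.3,-0.6,0,0,0,3.0,0,0.4,-1.0,0,0,0,3.0,0,0.5,-1.2,0,0,0,3.0,0,0.6,-1.5,0,0,0,3.0,0,0.6,-1.5,0,0,0,3.0,0,0.6,-1.5,0,0,0,3.0,0,0.6,-1.5,0,0,0])

```text
clock: 5.2
tool_pos: [0.4591, -0.2375, 0.1783]
orientation: [135.3, 0.5, -4.4]
force: [-0.2, -1.1, -6.3]
opening: 0.04
gripper_force: 30.0
```

Run:
```python
from plan import *
r,q,o=pose();print(o['clock'],q,o['orientation'],o['force'],o['joint_pos'].round(1))
```

```text
5.2 [ 0.45907523 -0.23749006  0.17833215] [135.31614476   0.45193102  -4.41105926] [-0.16905252 -1.1186028  -6.27926744] [ 17.8  11.9 -50.9  48.9 -59.5  30. ]
```

Call:
move_arm(moves=[3.0,0,0,-3.0,0,0,0,3.0,0,0,-3.5,0,0,0,3.0,0,0,-3.5,0,0,0,3.0,0,0,-3.5,0,0,0,3.0,0,-1.0,-2.0,0.08,0,0,3.0,0,-1.0,-2.0,0.12,0,0,3.0,0,-1.0,-1.5,0.12,0,0,3.0,0,-1.0,-1.5,0.12,0,0])

```text
clock: 6.0
tool_pos: [0.4726, -0.0675, 0.3058]
orientation: [160.8, 0.5, -4.3]
force: [0.1, -0.7, -5.9]
opening: 0.0396
gripper_force: 30.0
```

```bash
cat >> plan.py <<'E'
TC=np.array([.438,.269,0]); s=np.array([np.sin(np.radians(5.5)),np.cos(np.radians(5.5)),0])
def place(th,h=0,off=.040):
    Rt=rot(-5.5,th); K=TC+s*off+[0,0,.004+h]; return K-Rt.apply([-.014,.020,.039]),Rt
E
python3 - <<'E'
from plan import *
r,q,o=pose();print(o['clock'],q,o['orientation'],o['force'],o['opening'],o['joint_pos'].round(1))
p,Rt=place(45,.15);print(p);togo(p,Rt)
E
```

```text
6.0 [ 0.47264032 -0.0675323   0.30582895] [160.83562975   0.49533527  -4.26009868] [ 0.0568057  -0.71887942 -5.93705512] 0.03960619554443096 [ 28.5   0.8 -23.9  16.2 -76.9  52. ]
[0.45448169 0.29410083 0.1957193 ]
shift in present axes cm [ -4.4  -37.56  -1.36] in target axes [ -5.27 -17.54  33.12] turn rad [1.12  0.014 0.02 ] deg 64.2
```

Call:
move_arm(moves=[3.0,-0.5,-2.8,-1.0,0.14,0,0.003,3.0,-0.5,-2.9,-0.6,0.14,0,0.003,3.0,-0.5,-3.0,-0.2,0.14,0,0.003,3.0,-0.5,-3.0,0.3,0.14,0,0.003,3.0,-0.5,-2.9,0.7,0.14,0,0.003,3.0,-0.5,-2.8,1.1,0.14,0,0.003,3.0,-0.5,-2.6,1.5,0.14,0,0.003,3.0,-0.5,-2.4,1.8,0.14,0,0])

```text
clock: 6.8
tool_pos: [0.4537, 0.1742, 0.3051]
orientation: [-135.0, 0.5, -5.4]
force: [-1.3, -0.0, -7.9]
opening: 0.04
gripper_force: 30.0
```

Run:
```python
from plan import *
r,q,o=pose();print(o['clock'],q,o['orientation'],o['force'],o['opening'],o['joint_pos'].round(1))
p,Rt=place(45,.10);print(p);togo(p,Rt)
```

```text
6.8 [0.45367753 0.17416409 0.30514121] [-135.01145684    0.468478     -5.4297016 ] [-1.26604149 -0.03560752 -7.91550321] 0.039987653170148525 [  6.2  -0.4 -12.6 -46.3 -73.6  90.3]
[0.45448169 0.29410083 0.1457193 ]
shift in present axes cm [-0.92  2.83 19.73] in target axes [-1.07  2.83 19.72] turn rad [ 0.     0.007 -0.005] deg 0.5
```

Call:
move_arm(moves=[3.0,-0.18,0.47,3.0,0,0.001,-0.001,3.0,-0.18,0.47,3.4,0,0.001,-0.001,3.0,-0.18,0.47,3.4,0,0.001,-0.001,3.0,-0.18,0.47,3.4,0,0.001,-0.001,3.0,-0.18,0.47,3.4,0,0.001,-0.001,3.0,-0.18,0.47,3.1,0,0.001,-0.001,3.0,0,0,0,0,0,0])

```text
clock: 7.5
tool_pos: [0.4506, 0.2928, 0.1401]
orientation: [-135.5, 0.5, -5.4]
force: [-0.8, -1.1, -4.4]
opening: 0.0398
gripper_force: 30.0
```

Run:
```python
from plan import *
r,q,o=pose();print(o['clock'],q,o['orientation'],o['force'],o['opening'],o['joint_pos'].round(1))
p,Rt=place(45,.0);print(p);togo(p,Rt)
P={n:snap(n)[0] for n in('side','top')}
a=P['side'][110:290,90:290,::-1];b=P['top'][100:280,120:320,::-1]
cv2.imwrite('pics/pl.png',cv2.resize(cv2.convertScaleAbs(cv2.hconcat([a.copy(),b.copy()]),alpha=1.3),(800,360),interpolation=cv2.INTER_CUBIC))
```

```text
7.5 [0.45064515 0.29282847 0.1401155 ] [-135.470421      0.50195544   -5.37006501] [-0.7776809  -1.057449   -4.38152173] 0.039770588584544665 [ 19.2  10.9 -22.2 -55.5 -51.   99.6]
[0.45448169 0.29410083 0.0457193 ]
shift in present axes cm [0.45 6.5  6.84] in target axes [0.37 6.56 6.79] turn rad [ 0.008  0.008 -0.005] deg 0.7
```

View pics/pl.png

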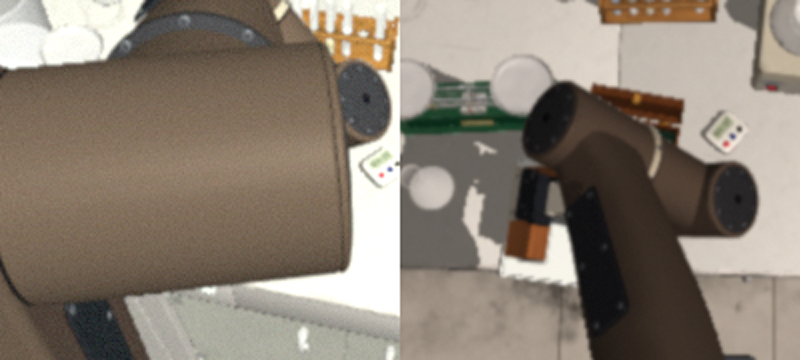

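In the right pane the block (brown, about (528,240)) hangs in the gripper over the tray, clear of the flask at (430,187). The left view is blocked by the arm. The wrist hangs near the brown box, so I check its height before going down.

Run:
```python
from plan import *
for n in('top','side'):
    p,d,P,*_=snap(n)
    for y0 in np.arange(-.1,.4,.05):
        k=(P[...,0]>.5)&(P[...,0]<.75)&(P[...,1]>y0)&(P[...,1]<y0+.05)&(P[...,2]>.13)
        if k.sum()>3: print(n,y0.round(2),k.sum(),'x',np.percentile(P[k][:,0],[1,50,99]).round(3),'z',np.percentile(P[k][:,2],[1,50,99]).round(3))
```

```text
top 0.1 61 x [0.5   0.505 0.516] z [0.51  0.562 0.587]
top 0.15 213 x [0.5   0.512 0.533] z [0.576 0.601 0.615]
top 0.2 140 x [0.5   0.513 0.534] z [0.556 0.578 0.595]
top 0.25 133 x [0.503 0.665 0.701] z [0.135 0.144 0.177]
top 0.3 421 x [0.607 0.662 0.71 ] z [0.136 0.142 0.15 ]
top 0.35 193 x [0.616 0.66  0.703] z [0.136 0.144 0.154]
side 0.1 6 x [0.502 0.503 0.504] z [0.565 0.58  0.587]
side 0.15 42 x [0.5   0.505 0.518] z [0.587 0.605 0.615]
side 0.2 5 x [0.5   0.505 0.509] z [0.576 0.591 0.593]
```

Call:
move_arm(moves=[3.0,0.06,1.0,1.0,0.002,0.002,-0.001,3.0,0.06,1.0,1.0,0.002,0.002,-0.001,3.0,0.06,1.0,1.0,0.002,0.002,-0.001,3.0,0.06,1.0,1.0,0.002,0.002,-0.001,3.0,0.06,1.0,1.0,0,0,0,3.0,0,0.7,0.8,0,0,0,3.0,0,0,0,0,0,0])

```text
clock: 8.4
tool_pos: [0.4576, 0.2908, 0.0624]
orientation: [-134.9, -0.4, -5.7]
force: [-1.2, 0.7, -5.3]
opening: 0.0401
gripper_force: 30.0
```

Run:
```python
from plan import *
r,q,o=pose();print(o['clock'],q,o['orientation'],o['force'],o['opening'],o['joint_pos'].round(1))
p,Rt=place(45,.0);togo(p,Rt)
```

```text
8.4 [0.45764124 0.29078455 0.06241257] [-134.94527414   -0.38249287   -5.74418403] [-1.15021588  0.65732366 -5.32327161] 0.04005727032027165 [ 15.7  19.5 -23.7 -63.  -47.5 114. ]
shift in present axes cm [-0.36  0.97  1.39] in target axes [-0.35  0.97  1.39] turn rad [-0.001 -0.008  0.002] deg 0.5
```

Call:
move_arm(moves=[3.0,-0.06,0.14,0.2,0,-0.002,0,3.0,-0.06,0.14,0.2,0,-0.002,0,3.0,-0.06,0.12,0.15,0,-0.002,0,3.0,-0.06,0.12,0.15,0,-0.002,0,3.0,-0.06,0.1,0.13,0,0,0,3.0,-0.06,0.1,0.13,0,0,0,3.0,0,0,0,0,0,0])

```text
clock: 9.1
tool_pos: [0.4536, 0.2935, 0.0505]
orientation: [-134.9, -0.0, -5.4]
force: [0.1, -1.2, -4.5]
opening: 0.0401
gripper_force: 30.0
```

Call:
move_arm(moves=[3.0,0,0.07,0.07,0,0,0,3.0,0,0.07,0.07,0,0,0,3.0,0,0.07,0.07,0,0,0,3.0,0,0.07,0.07,0,0,0,3.0,0,0,0,0,0,0])

```text
clock: 9.6
tool_pos: [0.454, 0.2935, 0.0468]
orientation: [-134.9, -0.1, -5.4]
force: [-0.3, -0.7, -3.0]
opening: 0.0394
gripper_force: 30.0
```

Call:
move_arm(moves=[3.0,0,0.07,0.07,0,0,0,3.0,0,0.07,0.07,0,0,0,3.0,0,0,0,0,0,0])

```text
clock: 9.9
tool_pos: [0.4545, 0.2937, 0.0459]
orientation: [-134.8, -0.1, -5.4]
force: [-1.3, -3.8, 6.5]
opening: 0.0399
gripper_force: 30.0
```

Contact with the tray floor. I open slowly, keeping the lower finger in place as a support under the cover.

Call:
move_arm(moves=[4.1,0,-0.05,0,0,0,0,4.2,0,-0.05,0,0,0,0,4.4,0,-0.1,0,0,0,0,4.6,0,-0.1,0,0,0,0,4.9,0,-0.15,0,0,0,0,5.2,0,-0.15,0,0,0,0,5.5,0,-0.15,0,0,0,0,5.5,0,0,0,0,0,0])

```text
clock: 10.7
tool_pos: [0.4544, 0.299, 0.0503]
orientation: [-134.9, -0.1, -5.3]
force: [0.1, -0.1, -0.9]
opening: 0.055
gripper_force: 0.5
```

```bash
cat > look.py <<'E'
from plan import *
import sys
r,q,o=pose();print(o['clock'],q,o['orientation'],o['force'],o['opening'],o['joint_pos'].round(1))
for n in('top','side'):
    p,d,P,*_=snap(n); p=p.astype(int)
    L=(P-TC)@rot(-5.5,180).as_matrix()*1000 # approx tray frame: x long, y short(s), z up
    b=(p[...,0]-p[...,2]>30)&(np.abs(L[...,0])<120)&(np.abs(L[...,1])<100)&(L[...,2]<110)&(L[...,2]>3)
    if b.sum()>10: print(n,'brown',b.sum(),[np.percentile(L[b][:,i],[2,50,98]).round().tolist() for i in range(3)])
    Q=P[b]
    if len(Q)>60:
        from m import fitplane
        c,nn,i=fitplane(Q,.004);print('  plane',i.sum(),((c-TC)@rot(-5.5,180).as_matrix()*1000).round(),'n',(nn@rot(-5.5,180).as_matrix()).round(2))
E
python3 look.py
```

```text
10.7 [0.45437311 0.29899718 0.05030183] [-1.34927133e+02 -7.68700133e-02 -5.34903822e+00] [ 0.0595725  -0.12894309 -0.8807581 ] 0.054955126213315525 [ 16.2  21.  -23.8 -64.2 -47.  115.5]
top brown 322 [[-73.0, -45.0, 69.0], [0.0, 26.0, 69.0], [33.0, 59.0, 78.0]]
  plane 179 [-45.  45.  57.] n [0.02 0.7  0.72]
side brown 401 [[-75.0, -33.0, 15.0], [-4.0, 17.0, 65.0], [34.0, 60.0, 77.0]]
  plane 255 [-36.  11.  62.] n [-0.   -0.71  0.7 ]
```

Call:
move_arm(moves=[6.0,0,-0.25,0,0,0,0,6.5,0,-0.25,0,0,0,0,7.0,0,-0.25,0,0,0,0,7.5,0,-0.25,0,0,0,0,8.0,0,-0.25,0,0,0,0,8.4,0,-0.2,0,0,0,0,8.7,0,-0.15,0,0,0,0,8.7,0,0,0,0,0,0])

```text
clock: 11.6
tool_pos: [0.4554, 0.3103, 0.0617]
orientation: [-134.9, -0.1, -5.3]
force: [0.1, -0.3, -0.7]
opening: 0.0869
gripper_force: 0.5
```

```bash
python3 look.py
```

```text
11.6 [0.45538062 0.31028339 0.06171533] [-1.34916581e+02 -7.61984251e-02 -5.34490783e+00] [ 0.13334826 -0.33896452 -0.6644321 ] 0.08689162363694546 [ 17.9  19.8 -23.3 -63.5 -46.6 112.7]
top brown 358 [[-72.0, -41.0, 69.0], [0.0, 25.0, 67.0], [34.0, 61.0, 78.0]]
  plane 191 [-39.  43.  59.] n [-0.    0.69  0.72]
side brown 509 [[-76.0, -37.0, 21.0], [-3.0, 22.0, 65.0], [30.0, 59.0, 76.0]]
  plane 255 [-29.  41.  58.] n [-0.    0.67  0.74]
```

Call:
move_arm(moves=[8.7,0,0.2,-0.2,0,0,0,8.7,0,0.28,-0.28,0,0,0,8.7,0,0.28,-0.28,0,0,0,8.7,0,0.28,-0.28,0,0,0,8.7,0,0.28,-0.28,0,0,0,8.7,0,0.28,-0.28,0,0,0,8.7,0,0.28,-0.28,0,0,0,8.7,0,0.28,-0.28,0,0,0])

```text
clock: 12.5
tool_pos: [0.4526, 0.2792, 0.0614]
orientation: [-134.9, -0.1, -5.4]
force: [-0.6, -0.3, -0.6]
opening: 0.0871
gripper_force: 0.6
```

```bash
python3 look.py
```

```text
12.5 [0.45256697 0.27918651 0.0613994 ] [-1.34939905e+02 -6.89842858e-02 -5.36668525e+00] [-0.57045493 -0.32191333 -0.58878802] 0.08707739766944157 [ 14.4  19.5 -24.1 -62.6 -48.6 114.9]
top brown 386 [[-72.0, -42.0, 23.0], [-10.0, 23.0, 63.0], [33.0, 51.0, 67.0]]
  plane 255 [-42.  34.  52.] n [0.02 0.39 0.92]
side brown 553 [[-75.0, -25.0, 26.0], [-13.0, 8.0, 57.0], [32.0, 51.0, 66.0]]
  plane 330 [-22.  25.  54.] n [-0.01  0.4   0.92]
```

Call:
move_arm(moves=[8.7,0,0.17,0.1,-0.033,0,0,8.7,0,0.17,0.1,-0.033,0,0,8.7,0,0.17,0.1,-0.033,0,0,8.7,0,0.17,0.1,-0.033,0,0,8.7,0,0.17,0.1,-0.033,0,0,8.7,0,0.17,0.1,-0.033,0,0,8.7,0,0.17,0.1,-0.033,0,0,8.7,0,0.17,0.1,-0.033,0,0])

```text
clock: 13.4
tool_pos: [0.4522, 0.2743, 0.047]
orientation: [-150.1, -0.1, -5.4]
force: [-0.2, -0.7, -0.3]
opening: 0.087
gripper_force: 0.0
```

```bash
python3 look.py
```

```text
13.4 [0.45217343 0.27429577 0.04698311] [-1.50100411e+02 -8.42000939e-02 -5.36374449e+00] [-0.2495292  -0.73599283 -0.28672687] 0.08699395496310929 [ 30.4  16.1 -26.5 -42.5 -36.7  86.6]
side brown 559 [[-75.0, -44.0, 14.0], [-19.0, 4.0, 46.0], [11.0, 43.0, 48.0]]
  plane 403 [-39.  11.  44.] n [0.   0.01 1.  ]
```

Call:
move_arm(moves=[8.7,0,0,-0.8,0,0,0,8.7,0,0,-1.5,0,0,0,8.7,0,0,-2.5,0,0,0,8.7,0,0,-3,0,0,0,8.7,0,0,-3,0,0,0,8.7,0,0,-3,0,0,0,8.7,0,0,-3,0,0,0,8.7,0,0,-3,0,0,0])

```text
clock: 14.3
tool_pos: [0.4422, 0.1738, 0.2206]
orientation: [-150.0, -0.1, -5.4]
force: [1.4, 1.0, 0.0]
opening: 0.087
gripper_force: 0.0
```

```bash
python3 look.py
```

```text
14.3 [0.4422138  0.17379449 0.22064153] [-1.50035919e+02 -1.44683585e-01 -5.42803863e+00] [1.430907   1.01623722 0.03175303] 0.0870050712809261 [ 21.3  -0.6 -21.5 -31.4 -58.6  77.5]
top brown 109 [[-73.0, -64.0, -51.0], [-6.0, 21.0, 48.0], [12.0, 45.0, 52.0]]
  plane 81 [-62.  21.  45.] n [-0.06  0.02  1.  ]
```

Call:
move_arm(moves=[8.7,0,2.0,-2,-0.13,0,0,8.7,0,2.5,-2,-0.13,0,0,8.7,0,3,-1.5,-0.13,0,0,8.7,0,3,-1,-0.133,0,0,8.7,0,4,0,0,0,0,8.7,0,4,0,0,0,0,8.7,0,4,0,0,0,0,8.7,0,3,0,0,0,0])

```text
clock: 15.2
tool_pos: [0.4159, -0.0974, 0.2477]
orientation: [180.0, -0.1, -5.4]
force: [1.3, 0.4, 0.8]
opening: 0.087
gripper_force: 0.0
```

```bash
cat > meas.py <<'E'
from plan import *
from m import fitplane
r,q,o=pose();print(o['clock'],q,o['orientation'],o['joint_pos'].round(1))
RT=rot(-5.5,180).as_matrix();T=[]
for n in('top','side'):
    p,d,P,*_=snap(n); p=p.astype(int)
    L=(P-TC)@RT*1000
    b=(p[...,0]-p[...,2]>25)&(np.abs(L[...,0])<120)&(np.abs(L[...,1])<100)&(L[...,2]>35)&(L[...,2]<60)
    b=cv2.morphologyEx(b.astype(np.uint8),cv2.MORPH_OPEN,np.ones((3,3)))
    c=max(cv2.findContours(b,0,2)[0],key=cv2.contourArea)[:,0]
    q2=np.array([ray(n,k,.044)[:2] for k in c],np.float32)
    print(n,'rect',cv2.minAreaRect(q2*1000),'z',np.nanmedian(L[b>0][:,2]))
    cr=p[150:280,130:260].astype(np.uint8)[...,::-1].copy();T.append(cv2.resize(cv2.convertScaleAbs(cr,alpha=1.2),(390,390),interpolation=cv2.INTER_CUBIC))
cv2.imwrite('pics/tray2.png',cv2.hconcat(T))
E
python3 meas.py
```

```text
15.2 [ 0.41591763 -0.09737234  0.24771721] [ 1.79986136e+02 -8.61464938e-02 -5.42059177e+00] [ 13.5  -4.4 -27.4   0.  -66.9  71. ]
top rect ((441.740966796875, 284.7481689453125), (67.50121307373047, 150.42922973632812), 84.3807144165039) z 45.16176517454817Traceback (most recent call last):
  File "meas.py", line 10, in <module>
    c=max(cv2.findContours(b,0,2)[0],key=cv2.contourArea)[:,0]
      ~~~^^^^^^^^^^^^^^^^^^^^^^^^^^^^^^^^^^^^^^^^^^^^^^^^
ValueError: max() iterable argument is empty
```

Run:
```python
from plan import *
B=np.array([.4417,.2847,.12]);Rt=rot(-5.6,0);togo(B,Rt)
```

```text
shift in present axes cm [ -1.17 -38.38  12.72] in target axes [ -1.15 -38.37  12.75] turn rad [ 0.001 -0.001 -0.   ] deg 0.1
```

Call:
move_arm(moves=[8.7,-0.15,-4.8,0.3,0,0,0,8.7,-0.15,-4.8,0.3,0,0,0,8.7,-0.15,-4.8,0.3,0,0,0,8.7,-0.15,-4.8,0.3,0,0,0,8.7,-0.15,-4.8,0.3,0,0,0,8.7,-0.15,-4.8,0.5,0,0,0,8.7,-0.15,-4.8,0.5,0,0,0,8.7,-0.15,-4.8,0.5,0,0,0])

```text
clock: 16.1
tool_pos: [0.4406, 0.2899, 0.2173]
orientation: [-180.0, -0.1, -5.4]
force: [0.3, 0.4, 0.3]
opening: 0.0869
gripper_force: 0.0
```

Call:
move_arm(moves=[8.7,0,0,2,0,0,0,8.7,0,0,2.5,0,0,0,8.7,0,0,2.5,0,0,0,8.7,0,0,2.5,0,0,0,8.7,0,0,0,0,0,0])

```text
clock: 16.6
tool_pos: [0.4395, 0.2862, 0.1193]
orientation: [179.7, 0.2, -5.4]
force: [0.8, -0.5, 0.3]
opening: 0.0868
gripper_force: 0.0
```

Run:
```python
from plan import *
B=np.array([.4417,.2847,.024]);Rt=rot(-5.6,0);togo(B,Rt);print(pose()[2]['joint_pos'].round(1))
```

```text
shift in present axes cm [0.26 0.07 9.53] in target axes [0.23 0.12 9.53] turn rad [0.005 0.003 0.003] deg 0.4
[ 54.5  12.8 -26.9   0.  -50.6  30. ]
```

Call:
move_arm(moves=[8.7,0.08,0.04,2,0.002,0.001,0.001,8.7,0.08,0.04,2,0.002,0.001,0.001,8.7,0.08,0.04,2,0,0,0,8.7,0,0,1.5,0,0,0,8.7,0,0,1.2,0,0,0,8.7,0,0,0.7,0,0,0,8.7,0,0,0,0,0,0])

```text
clock: 17.3
tool_pos: [0.4437, 0.2868, 0.0279]
orientation: [-179.8, -0.2, -5.5]
force: [-0.1, -0.1, 1.1]
opening: 0.0872
gripper_force: 0.0
```

Run:
```python
from plan import *
B=np.array([.4417,.2847,.024]);Rt=rot(-5.6,0);togo(B,Rt);print(pose()[2]['force'])
```

```text
shift in present axes cm [-0.18  0.23  0.39] in target axes [-0.18  0.23  0.39] turn rad [-0.003 -0.003  0.002] deg 0.3
[-0.12054189 -0.12849049  1.11679712]
```

Call:
move_arm(moves=[8.7,-0.1,0.22,0.2,-0.003,0,0,8.0,0,0,0,0,0,0,7.5,0,0,0,0,0,0,7.0,0,0,0,0,0,0,6.7,0,0,0,0,0,0,6.4,0,0,0,0,0,0,5.5,0,0,0,0,0,0,5.5,0,0,0,0,0,0])

```text
clock: 18.1
tool_pos: [0.4425, 0.2845, 0.0262]
orientation: [-180.0, -0.2, -5.5]
force: [-0.4, -3.0, 4.5]
opening: 0.0654
gripper_force: 30.0
```

Call:
move_arm(moves=[5.5,0,0,-0.2,0,0,0,5.5,0,0,-0.3,0,0,0,5.5,0,0,-0.4,0,0,0,5.5,0,0,-0.5,0,0,0,5.5,0,0,-0.6,0,0,0,5.5,0,0,-0.7,0,0,0,5.5,0,0,-0.8,0,0,0,5.5,0,0,-0.8,0,0,0])

```text
clock: 18.9
tool_pos: [0.4425, 0.2849, 0.07]
orientation: [-180.0, -0.2, -5.5]
force: [0.4, -0.7, -3.2]
opening: 0.0657
gripper_force: 30.0
```

Call:
move_arm(moves=[5.5,0,0,-0.8,0,0,0,5.5,0,0,-1.2,0,0,0,5.5,0,0,-2,0,0,0,5.5,0,0,-2,0,0,0,5.5,0,0,-2,0,0,0,5.5,0,0,-2,0,0,0,5.5,0,0,0,0,0,0])

```text
clock: 19.6
tool_pos: [0.4434, 0.286, 0.1726]
orientation: [-179.7, -0.4, -5.4]
force: [0.5, 0.7, -1.5]
opening: 0.0659
gripper_force: 30.0
```

Call:
move_arm(moves=[5.5,0.58,3.5,0,0,0,0,5.5,0.58,3.9,0,0,0,0,5.5,0.58,3.9,0,0,0,0,5.5,0.58,4,0,0,0,0,5.5,0.58,4,0,0,0,0,5.5,0.58,4,0,0,0,0,5.5,0.58,4,0,0,0,0,5.5,0.58,4,0,0,0,0])

```text
clock: 20.4
tool_pos: [0.4578, -0.0328, 0.1688]
orientation: [-180.0, -0.2, -5.5]
force: [1.2, 0.3, -2.9]
opening: 0.0658
gripper_force: 30.0
```

Run:
```python
from plan import *
r,q,o=pose();print(q,o['orientation'],o['opening'])
p,d,P,*_=snap('top');m=(p[...,0].astype(int)-p[...,2]>25)
L=(P-q)*1000;k=m&(np.abs(L)<110).all(2);print('brown rel TCP',k.sum(),[np.percentile(L[k][:,i],[2,98]).round() for i in range(3)])
a=p[150:280,130:330,::-1].copy();s_=snap('side')[0][160:290,110:310,::-1].copy()
cv2.imwrite('pics/jars.png',cv2.resize(cv2.convertScaleAbs(cv2.vconcat([a,s_]),alpha=1.2),(460,598),interpolation=cv2.INTER_CUBIC))
RT=rot(-5.5,180).as_matrix();Lt=(P-TC)@RT*1000
k=(np.abs(Lt[...,0])<100)&(np.abs(Lt[...,1])<80)&(Lt[...,2]>22)&(Lt[...,2]<60)
n,lab,st,ce=cv2.connectedComponentsWithStats(k.astype(np.uint8))
for i in range(1,n):
    if st[i,4]>8: print(st[i],np.median(Lt[lab==i],0).round())
```

```text
[ 0.45776512 -0.03281223  0.16880412] [-1.79964861e+02 -1.61126310e-01 -5.47053014e+00] 0.06578937026985021
brown rel TCP 350 [array([-76., -26.]), array([-25.,  39.]), array([-6., 24.])]
[191 192   8   4  18] [60. 23. 39.]
[187 218   8  10  55] [-47.  22.  39.]
```

View pics/jars.png

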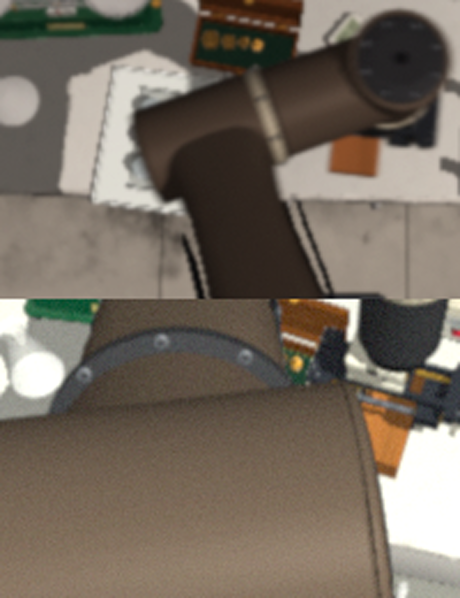

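The top half shows two upturned jars in the tray at about (150,95) and (150,175), with the third hidden by the arm, and depth puts them at the expected 38 mm. The held block is at about (355,155) over bare worktop. I lower it now.

Call:
move_arm(moves=[5.5,0,0,2,0,0,0,5.5,0,0,3,0,0,0,5.5,0,0,3,0,0,0,5.5,0,0,3,0,0,0,5.5,0,0,2,0,0,0,5.5,0,0,1,0,0,0,5.5,0,0,0,0,0,0])

```text
clock: 21.2
tool_pos: [0.4579, -0.0313, 0.0279]
orientation: [180.0, -0.0, -5.5]
force: [0.0, -0.1, -2.7]
opening: 0.066
gripper_force: 30.0
```

Call:
move_arm(moves=[5.5,0,0,0.2,0,0,0,5.5,0,0,0.2,0,0,0,5.5,0,0,0.1,0,0,0,5.5,0,0,0.1,0,0,0,5.5,0,0,0,0,0,0])

```text
clock: 21.7
tool_pos: [0.459, -0.0311, 0.0233]
orientation: [-180.0, -0.2, -5.5]
force: [-0.6, -0.2, -2.9]
opening: 0.0655
gripper_force: 30.0
```

Call:
move_arm(moves=[5.5,0,0,0.1,0,0,0,5.5,0,0,0.1,0,0,0,5.5,0,0,0.1,0,0,0,5.5,0,0,0.1,0,0,0,5.5,0,0,0,0,0,0])

```text
clock: 22.2
tool_pos: [0.4588, -0.0312, 0.0189]
orientation: [-180.0, -0.2, -5.5]
force: [-0.6, -0.2, -2.7]
opening: 0.0657
gripper_force: 30.0
```

Call:
move_arm(moves=[5.5,0,0,0.07,0,0,0,5.5,0,0,0.07,0,0,0,5.5,0,0,0,0,0,0])

```text
clock: 22.5
tool_pos: [0.459, -0.0312, 0.0182]
orientation: [-180.0, -0.2, -5.5]
force: [-3.5, 0.4, 5.6]
opening: 0.0661
gripper_force: 30.0
```

Touched down. I release, lift, and back away so both cameras can see.

Call:
move_arm(moves=[6.8,0,0,0,0,0,0,7.5,0,0,0,0,0,0,8.7,0,0,0,0,0,0,8.7,0,0,0,0,0,0,8.7,0,0,-1,0,0,0,8.7,0,0,-2,0,0,0,8.7,0,0,-4,0,0,0,8.7,0,0,-4,0,0,0])

```text
clock: 23.3
tool_pos: [0.4579, -0.0315, 0.1292]
orientation: [180.0, -0.1, -5.5]
force: [1.4, 0.9, 0.9]
opening: 0.0867
gripper_force: 0.0
```

Call:
move_arm(moves=[8.7,0,0,-4,0,0,0,8.7,0,0,-4,0,0,0,8.7,0,3,0,0,0,0,8.7,0,4,0,0,0,0,8.7,0,4,0,0,0,0,8.7,0,4,0,0,0,0,8.7,0,4,0,0,0,0,8.7,0,3,0,0,0,0])

```text
clock: 24.1
tool_pos: [0.4366, -0.2522, 0.2085]
orientation: [-180.0, -0.2, -5.5]
force: [1.0, 0.5, 1.2]
opening: 0.0866
gripper_force: 0.0
```

Run:
```python
from plan import *
r,q,o=pose();print(o['clock'],q)
RT=rot(-5.5,180).as_matrix()
I={}
for n in('top','side'):
    p,d,P,*_=snap(n);I[n]=p;Lt=(P-TC)@RT*1000
    k=(np.abs(Lt[...,0])<100)&(np.abs(Lt[...,1])<80)&(Lt[...,2]>20)&(Lt[...,2]<60)
    c,lab,st,ce=cv2.connectedComponentsWithStats(k.astype(np.uint8))
    for i in range(1,c):
        if st[i,4]>8: print(n,st[i],np.median(Lt[lab==i],0).round())
    m=(p[...,0].astype(int)-p[...,2]>25)&(P[...,1]>-.12)&(P[...,1]<.04)&(P[...,0]<.56)&(P[...,0]>.33)
    print(n,'block',m.sum(),[np.percentile(P[m][:,i],[2,98]).round(3) for i in range(3)] if m.sum() else '')
a=I['top'][130:270,130:390,::-1].copy();s_=I['side'][150:290,130:390,::-1].copy()
cv2.imwrite('pics/end.png',cv2.resize(cv2.convertScaleAbs(cv2.vconcat([a,s_]),alpha=1.1),(557,600),interpolation=cv2.INTER_CUBIC))
```

```text
24.1 [ 0.43663834 -0.25218781  0.20845352]
top [191 192  10  11  81] [48. 17. 39.]
top [189 205  10  10  82] [ 1. 18. 39.]
top [187 218  11  10  82] [-45.  17.  39.]
top block 826 [array([0.383, 0.524]), array([-0.118,  0.006]), array([0.003, 0.63 ])]
side block 1736 [array([0.334, 0.479]), array([-0.118, -0.003]), array([0.601, 0.701])]
```

View pics/end.png

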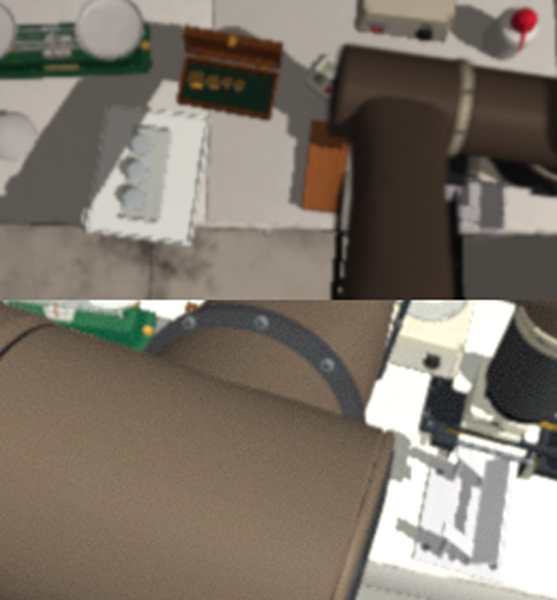

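The top half shows three jars at (140,143), (133,170) and (132,197), standing on the cover in the tray, with depth confirming 46–47 mm spacing and 38–39 mm height. The block lies on the bare worktop at (325,167), and the gripper is clear of everything.

```bash
python3 -c "
from plant import ctrl
print(ctrl.close_job())"
```

```text
the job is handed in; nothing more can be done
None
```

The job is handed in: the three jars stand upside down on their caps on the cover in the tray, the empty block lies flat on the bare worktop, and the timer, wash bottle and flask were not touched (about 24 s of the 72 s used).

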